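Fit the pinch-tab dust cap into the lens barrel

TASK

Put the dust cap on the open lens barrel: pinch its two tabs together, lower it into the rim, and with light pressure turn it until its keys drop into the rim's notches and it sits fully home, then let the tabs spring out under the rim so that it is locked in. Never press hard on the barrel, and leave the tape, beaker and bottle where they are.

Things in the scene. Friction and masses are not known exactly. Their poses are not given: they have to be found in the camera images.
- cap: Grey plastic dust cap with two white pinch tabs, about 0.09 kg, lying right way up on the worktop. Origin: centre of its underside, z up. Along z: round plug, 58 mm across, from 0 to 16 mm (lowest 3 mm taper to 52 mm across); flange, 82 mm across, 16 to 19 mm; the tabs' grip posts, 19 to 45 mm. It is the same turned by half a turn.
- cap_seat (a point): Centre of the cap's flange underside, 16 mm above the cap's origin, same axes. Below the flange are two keys, at +x and -x: 8 mm wide, 33.5 to 41 mm from the axis, reaching 4 mm down from the flange. A small nib on the flange's edge (46 mm from the axis) marks each key.
- cap_grip (a point): Point on the cap's axis midway up the grip posts, 32 mm above the cap's origin, same axes. The posts are upright plates, 24 mm wide in x, 26 mm tall, facing +y and -y: outer faces 40 mm apart when free, 30 mm when fully pinched. Grip them along the cap's y.
- tab_a (a joint): Inward travel of the tab on the cap's +y side, m: 0 sprung out, 0.005 fully pinched; its spring pushes out with 5 N at 0 and 7.5 N at 0.005. The tab carries a square-edged lug, 16 mm wide in x, z 2 to 6 mm in the cap, reaching out in y to 33 mm from the axis when free (does not pass the rim) and 28 mm when pinched (passes).
- tab_b (a joint): The same for the tab on the cap's -y side.
- barrel: Grey lens barrel standing open end up, 90 mm tall, fixed to the worktop by a dark plate 104 x 84 mm (x, y). Origin: centre of the plate's underside, z up. It ends in an aluminium collar 82 mm across. The optics bear no more than 30 N between cap and barrel. Bench shakers stand behind the work, fronts at about x = 0.58 m: keep the hand clear of them.
- barrel_rim (a point): Centre of the collar's top face, 90 mm above the barrel's origin, barrel's axes. The cap is home when cap_seat is here. Two notches for the keys, half a turn apart, cut the collar's top: 5 mm deep, about 11 mm wide (2.5 degrees of play each way). They lie up to 35 degrees either way off the barrel's +x and -x: this angle is not measured and must be seen or felt.
- barrel_lip (a point): Centre of the lip's lower edge, 8 mm below the rim. The collar's bore is 61 mm across down to here, 72 mm below; the glass is 13 mm lower at the middle. When the cap is home its lugs lie 2 mm under the lip; with the keys on the rim beside the notches it stands 4 mm too high and the lugs are still inside the lip. The collar is stiff: the cap does not turn it.
- tape: Roll of green tape, 64 mm across, 18 mm high, lying near the work; leave it. Origin: centre of its underside.
- beaker: Clear plastic beaker, 65 mm across, 76 mm high; leave it. Origin: centre of its underside.
- bottle: Amber bottle with a black cap, 55 mm across, 124 mm high; leave it. Origin: centre of its underside.

How it is judged:
On the way, in this order (a step that is already met when the one before it is completed fails the run):
1. the cap is lifted clear with both tabs pinched in (height (world z) of cap above 0.04 m and value of joint each of tab_a, tab_b above 0.0035 m), for 0.1 s.
2. the cap is home in the rim, keys in the notches, tabs still pinched (z of cap_seat in the frame of barrel_rim below 0.002 m and horizontal distance between cap_seat and barrel_rim below 0.003 m and value of joint each of tab_a, tab_b above 0.003 m), for 0.1 s.
At the end, for the whole second after the job is handed in: The cap sits in the barrel with its flange within 2 mm of the rim's top face, centred within 3 mm, level within 0.06 rad, both tabs sprung out to within 1 mm (lugs under the lip), at rest and released (z of cap_seat in the frame of barrel_rim between -0.002 and 0.002 m and horizontal distance between cap_seat and barrel_rim below 0.003 m and angle between cap_seat's own z axis and vertical below 0.06 rad and value of joint each of tab_a, tab_b below 0.001 m and linear speed of cap below 0.01 m/s); the robot touches nothing.
It fails at once if cap and barrel pressed together with more than 30 N (contact force between cap and barrel above 30 N).
It fails at once if the tape is moved by more than 30 mm (distance of tape from where it was at the start of the episode above 0.03 m).
It fails at once if the beaker is moved by more than 30 mm (distance of beaker from where it was at the start of the episode above 0.03 m).
It fails at once if the bottle is moved by more than 30 mm (distance of bottle from where it was at the start of the episode above 0.03 m).
It also fails if it takes over 72 s, if anything falls off the work surface, if the arm or the gripper's body presses on something with over 40 N, if the wrist force passes 120 N, or if a joint passes its speed limit or range.

ROBOT

A 7-joint arm with a two-finger parallel gripper is mounted at the origin on a cart in front of the work surface, level with it; the furniture and walls round the work are solid. World frame = base frame: x ahead of the robot, y to its left, z up, the work surface at z = 0. Lengths are in m, angles in rad, forces in N, time in s.
With the tool pointing down it reaches from about 0.35 to 0.9 m from the base axis. Payload 7.2 kg.
Tool frame: the origin (TCP) lies midway between the tips of the shut fingers; the grasp point (between the pads) lies 19 mm behind it; z points along the fingers, y is the line along which they close (so a half turn about z gives the same grasp; the last joint's range is limited). The gripper opens to 85 mm and grips with 20 to 120 N. Pads are 22 mm wide; open, the fingers measure 114 mm over their backs; the gripper's body (76 mm by 85 mm) begins 54 mm behind the grasp point. The pads swing forward as they close: fully open they stand 13 mm farther back than shut.
Start: joints at [-1.352, 0.411, -0.013, 1.596, 0.006, 1.134, -0.082], TCP at [0.177, 0.599, 0.231] pointing down, gripper open.
Joint ranges: [-2.95, 2.95], [-0.29, 1.99], [-1.47, 1.44], [0.14, 2.54], [-1.03, 4.17], [0.13, 1.85], [-2.86, 2.86]. Speed limits (rad/s): [2.39, 2.39, 3.01, 3.01, 3.14, 3.14, 3.14].

INTERFACE

Orientations are given as a rotation vector (axis times angle).
In Python, from plant import sense, grab_frame, close_job gives the robot as it stands. The module is installed in compiled form; this text tells all that it offers.
- The arm moves only by the tool apply_moves, never from a script. Its argument "plan" is one flat list of numbers, 5 for each row, row after row: the closure, from 0 (fully open) to 1 (shut), then the shift along the world's x, y, z in mm, then the turn about the world's z in rad. A call has 1 to 5 rows; each row is the pose to reach, as a shift and turn from the pose commanded when the call began; what a row does not reach only later rows make up. A row lasts 1/12 s, in which the tool goes at most 41.7 mm and 7.16 degrees, less where a joint would pass 70% of its speed; a pose out of reach is approached as far as the arm can. A call with a gripper value outside its range is refused whole. The fingers move at their own pace and stop on an object; "newtons" is the grip in N (left out, the last holds). Time passes only in rows, so rows that repeat a pose let the fingers close. It gives the time, the measured TCP pose, the force, the opening and the grip force at its end, in the units of the state.
- sense(): the state, without advancing time (a new reading comes with each control period).
- grab_frame(name): name is "scene" or "top"; returns a dict with "pixels" (480x640x3 uint8, red, green, blue), "vfov" (degrees; the focal length in pixels is half the picture's height over the tangent of half this angle, whatever the lens; pixels are square), "cx", "cy" (the principal point, pixels), "position" and "attitude" of the camera in the world. Camera axes: x right, y up, looking along -z (the intrinsics and any distortion apply to the point x, -y, -z); pixel columns grow to the right and rows downward; lengths in m; the calibration is good to about 2 mm. A picture is of the moment at which its call begins. There is no depth.
- close_job(): hands the job in; it is judged then, once.
The state is a dict: "time": time; "q": joint angles; "qd": joint speeds; "effort": joint torques, N m; "tcp_pos": TCP position; "tool_rot": TCP orientation; "force": force on the tool from outside, world axes, zero at the start; "ft_torque": the same for the moment, N m; "finger_gap": finger opening in m; "gripper_force": force on a finger pad.
Only numpy, scipy, OpenCV 4.12 (cv2) and the standard library are available. Lean on these libraries where they do the work, as an engineer would, in place of code of your own. Each camera call takes 0.05 s, during which the arm holds its last target. There are 200 camera calls.

## Working session

There is one attempt and no reset: what is moved stays moved. The work goes in short steps, Python scripts to look and compute and a tool call to move; the robot and the scene stay as the last step left them, time stands still between calls to the robot, and variables do not carry over. Pictures are saved under pics/ and viewed, at most 10 in all, crops included, and the job is handed in when it is done.

Besides the shell and the picture viewer there is one more tool, called after "Call:" by a JSON object that holds its "name" and its "arguments". apply_moves: Moves the arm, as the interface text tells. Its arguments: {"type":"object","properties":{"plan":{"type":"array","items":{"type":"number"}},"newtons":{"type":"number"}},"required":["plan"]}

```bash
mkdir -p pics; python3 - <<'E'
from plant import *
import cv2
s=sense();print({k:s[k] for k in("time","tcp_pos","tool_rot","force","finger_gap")})
for n in("scene","top"):
    f=grab_frame(n);cv2.imwrite(f"pics/{n}0.png",f["pixels"][:,:,::-1])
    print(n,{k:v for k,v in f.items() if k!="pixels"})
E
```

```text
{'time': 0.0, 'tcp_pos': array([0.17668228, 0.59895717, 0.23045769]), 'tool_rot': array([-4.48900563e-01, -3.10923199e+00,  2.59447064e-03]), 'force': array([0.21959631, 0.00412888, 0.5057605 ]), 'finger_gap': 0.08547239939719695}
scene {'vfov': 56.74706312618273, 'cx': 320.21370217706294, 'cy': 245.85601976527582, 'position': array([ 0.12796753, -0.64901971,  0.65187622]), 'attitude': array([ 0.81514506, -0.32366903, -0.69942445])}
top {'vfov': 53.69978203755427, 'cx': 315.23828376158974, 'cy': 242.82451675763173, 'position': array([ 0.49827326, -0.15785936,  1.30072934]), 'attitude': array([ 0.0321696 , -0.031423  , -1.57978184])}
```

View pics/top0.png

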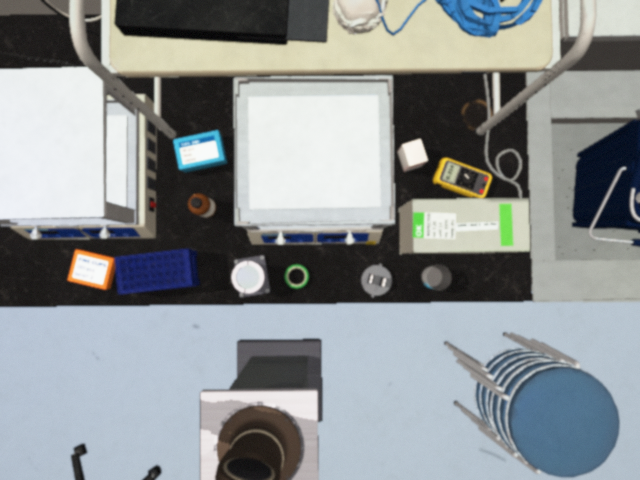

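View pics/scene0.png

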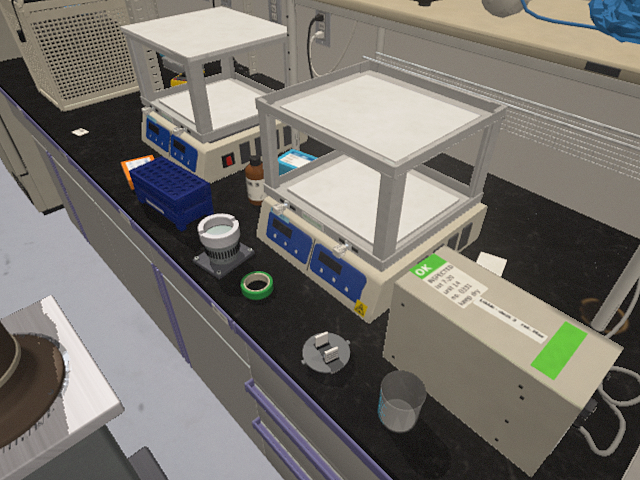

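The top view shows the barrel at about (249,276), tape at (297,277), cap at (377,280), beaker at (435,277). In the scene view the barrel is at (221,235), cap at (326,351). The beaker is close to the cap. Next, zoomed crops.

```bash
cat > h.py <<'E'
import numpy as np,cv2
from scipy.spatial.transform import Rotation as R
def ray(f,uv):
    fl=240/np.tan(np.radians(f["vfov"]/2)); uv=np.atleast_2d(uv).astype(float)
    d=np.c_[(uv[:,0]-f["cx"])/fl,-(uv[:,1]-f["cy"])/fl,-np.ones(len(uv))]
    return R.from_rotvec(f["attitude"]).apply(d)
def onz(f,uv,z):
    d=ray(f,uv);p=f["position"];return p+d*((z-p[2])/d[:,2])[:,None]
def proj(f,P):
    fl=240/np.tan(np.radians(f["vfov"]/2));c=R.from_rotvec(f["attitude"]).inv().apply(np.atleast_2d(P)-f["position"])
    return np.c_[f["cx"]-fl*c[:,0]/c[:,2],f["cy"]+fl*c[:,1]/c[:,2]]
E
python3 - <<'E'
from plant import *
from h import *
t=grab_frame("top");s=grab_frame("scene")
np.savez("f0.npz",t=t["pixels"],s=s["pixels"])
print("barrel rim top",onz(t,[249,276],.09),"scene",onz(s,[221,225],.09))
print("cap flange",onz(t,[377,280],.019),onz(s,[326,352],.019))
print("beaker base",onz(t,[435,277],.04),"tape",onz(t,[297,277],.01))
def crop(f,x,y,w,h,k): return cv2.resize(f["pixels"][y:y+h,x:x+w,::-1],None,fx=k,fy=k,interpolation=cv2.INTER_CUBIC)
a=crop(t,225,253,50,50,8);b=crop(t,352,255,50,50,8)
c=crop(s,186,200,67,30,6)
c=crop(s,190,205,66,50,6);d=crop(s,292,322,66,60,6)
cv2.imwrite("pics/c1.png",np.hstack([a,b]))
e=np.zeros((360,792,3),np.uint8);e[:300,:396]=c;e[:,396:]=d
cv2.imwrite("pics/c2.png",e)
E
```

```text
barrel rim top [[0.46418909 0.01209598 0.09      ]] scene [[0.46679481 0.01078371 0.09      ]]
cap flange [[ 0.44825207 -0.32312787  0.019     ]] [[ 0.4464446  -0.32374117  0.019     ]]
beaker base [[ 0.45559907 -0.47440325  0.04      ]] tape [[ 0.45802721 -0.10708203  0.01      ]]
```

View pics/c1.png

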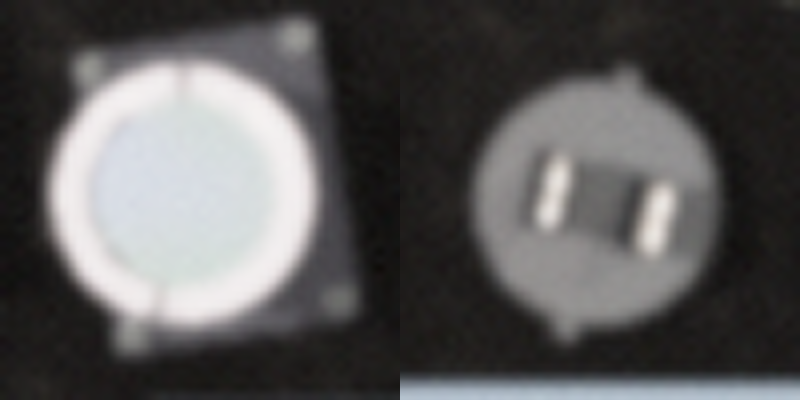

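View pics/c2.png

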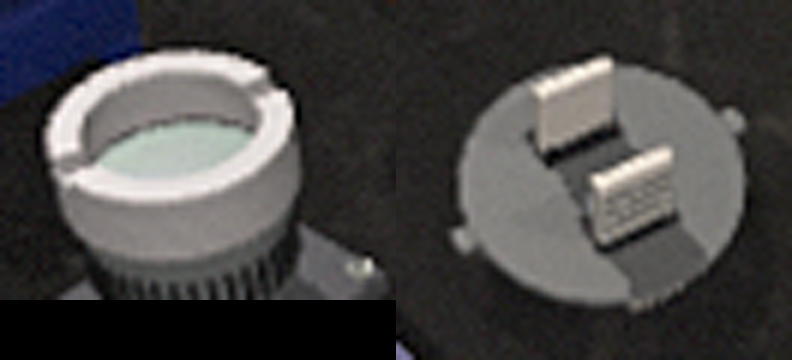

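The crops show the notches clearly: in the top view at crop points (181,78) and (160,300), in the scene view at (266,82) and (68,165). The nibs are at top (628,76) and (567,332), and scene (733,121) and (465,239). Next, angles and centres.

```bash
python3 - <<'E'
from plant import *
from h import *
t=grab_frame("top");s=grab_frame("scene")
def un(pts,x0,y0,k): return (np.array(pts,float)+.5)/k-.5+[x0,y0]
def ang(a): d=a[0]-a[1];return np.degrees(np.arctan2(d[1],d[0])),np.linalg.norm(d[:2]),a.mean(0)[:2]
print("notch top",ang(onz(t,un([(181,78),(160,300)],225,253,8),.09)))
print("notch scene",ang(onz(s,un([(266,82),(68,165)],190,205,6),.09)))
print("nib top",ang(onz(t,un([(228,76),(167,332)],352,255,8),.0175)))
print("nib scene",ang(onz(s,un([(337,121),(69,239)],292,322,6),.0175)))
def disc(f,x,y,w,h,lo,hi,z,name):
    g=cv2.cvtColor(f["pixels"],cv2.COLOR_RGB2GRAY)[y:y+h,x:x+w]
    m=cv2.morphologyEx(((g>lo)&(g<hi)).astype(np.uint8),cv2.MORPH_OPEN,np.ones((3,3)) if 0 else np.ones((2,2)))
    c=max(cv2.findContours(m,0,cv2.CHAIN_APPROX_NONE)[0],key=cv2.contourArea)[:,0]+[x,y]
    P=onz(f,c,z)[:,:2]
    ctr,r=cv2.minEnclosingCircle(P.astype(np.float32))
    h=cv2.convexHull(P.astype(np.float32))[:,0]
    A=np.c_[2*h,np.ones(len(h))];q=np.linalg.lstsq(A,(h**2).sum(1),rcond=None)[0]
    print(name,"fit",q[:2],"r",np.sqrt(q[2]+q[0]**2+q[1]**2))
disc(t,225,253,45,45,150,256,.09,"rim top")
disc(t,357,258,40,43,70,256,.018,"cap top")
disc(s,294,327,62,50,70,256,.018,"cap scene")
# posts: white blobs at top z=.045
for f,(x,y,w,h),n in((t,(357,258,40,43),"t"),(s,(294,327,62,50),"s")):
    g=cv2.cvtColor(f["pixels"],cv2.COLOR_RGB2GRAY)[y:y+h,x:x+w]
    k,l,st,ce=cv2.connectedComponentsWithStats((g>175).astype(np.uint8))
    print(n,[(st[i,4],onz(f,ce[i]+[x,y],.045 if n=="t" else .035)[0,:2].round(4)) for i in range(1,k) if st[i,4]>3])
E
```

```text
notch top (np.float64(-5.606690476065298), np.float64(0.0708662610119178), array([0.46382689, 0.02005918]))
notch scene (np.float64(-5.132200961930565), np.float64(0.07498645583799614), array([0.46183202, 0.01519784]))
nib top (np.float64(-14.24098666746887), np.float64(0.08873034130683825), array([ 0.44810207, -0.32130881]))
nib scene (np.float64(-15.03822001594094), np.float64(0.08690540252848557), array([ 0.44790453, -0.32190089]))
rim top fit [0.45967587 0.01352865] r 0.042026661969011635
cap top fit [ 0.44565146 -0.32300004] r 0.04258284973062167
cap scene fit [ 0.44734359 -0.32451727] r 0.042317952760907
t [(np.int32(20), array([ 0.4528, -0.3032])), (np.int32(24), array([ 0.4443, -0.3372]))]
s [(np.int32(33), array([ 0.4572, -0.2997])), (np.int32(33), array([ 0.4479, -0.3342]))]
```

Call:
{"name": "apply_moves", "arguments": {"plan": [0,25,-32,10,0,0,50,-64,20,0,0,75,-96,30,0,0,100,-128,40,0,0,125,-160,40,0]}}

```text
time: 0.72
tcp_pos: [0.3031, 0.4387, 0.2733]
tool_rot: [0.448, 3.108, 0.005]
force: [0.8, 0.6, 0.1]
finger_gap: 0.0855
gripper_force: 0.0
```

Call:
{"name": "apply_moves", "arguments": {"plan": [0,25,-32,0,0,0,50,-64,0,0,0,75,-96,0,0,0,100,-128,0,0,0,125,-160,0,0]}}

```text
time: 1.13
tcp_pos: [0.4277, 0.2777, 0.2716]
tool_rot: [0.449, 3.109, 0.001]
force: [0.4, 1.3, 0.2]
finger_gap: 0.0854
gripper_force: 0.0
```

Call:
{"name": "apply_moves", "arguments": {"plan": [0,4,-40,0,0,0,8,-80,0,0,0,12,-120,0,0,0,16,-160,0,0,0,20,-200,0,0]}}

```text
time: 1.55
tcp_pos: [0.4466, 0.0775, 0.2715]
tool_rot: [0.449, 3.109, 0.001]
force: [0.2, 0.7, -1.1]
finger_gap: 0.0851
gripper_force: 0.0
```

Call:
{"name": "apply_moves", "arguments": {"plan": [0,0,-40,0,0,0,0,-80,0,0,0,0,-120,0,0,0,0,-160,0,0,0,0,-200,0,0]}}

```text
time: 1.97
tcp_pos: [0.4464, -0.1225, 0.2717]
tool_rot: [0.449, 3.108, 0.001]
force: [0.7, -0.2, -0.2]
finger_gap: 0.0853
gripper_force: 0.0
```

Call:
{"name": "apply_moves", "arguments": {"plan": [0,0,-40,0,0,0,0,-80,0,0,0,0,-120,0,0,0,0,-160,0,0,0,0,-160,0,0]}}

```text
time: 2.38
tcp_pos: [0.4448, -0.2887, 0.2719]
tool_rot: [0.462, 3.106, -0.007]
force: [-0.7, 0.6, -0.3]
finger_gap: 0.0856
gripper_force: 0.0
```

Call:
{"name": "apply_moves", "arguments": {"plan": [0,1,-20,-30,0.03,0,1,-38,-70,0.03,0,1,-38,-110,0.03,0,1,-38,-130,0.03,0,1,-38,-130,0.03]}}

```text
time: 2.8
tcp_pos: [0.4451, -0.3169, 0.1368]
tool_rot: [-0.402, -3.108, -0.004]
force: [-0.9, 1.0, 0.8]
finger_gap: 0.0858
gripper_force: 0.0
```

```bash
python3 - <<'E'
from plant import *
from h import *
s=grab_frame("scene");x,y,w,h=185,200,75,60
g=cv2.cvtColor(s["pixels"],cv2.COLOR_RGB2GRAY)[y:y+h,x:x+w]
for lo in(170,185,200,215):
    m=(g>lo).astype(np.uint8)
    c=max(cv2.findContours(m,0,cv2.CHAIN_APPROX_NONE)[0],key=cv2.contourArea)[:,0]+[x,y]
    P=cv2.convexHull(onz(s,c,.09)[:,:2].astype(np.float32))[:,0]
    q=np.linalg.lstsq(np.c_[2*P,np.ones(len(P))],(P**2).sum(1),rcond=None)[0]
    print(lo,q[:2],np.sqrt(q[2]+q[0]**2+q[1]**2))
st=sense();print(st["tcp_pos"],st["tool_rot"],st["force"])
cv2.imwrite("pics/a1.png",np.hstack([cv2.resize(s["pixels"][270:470,250:450,::-1],(396,396)),cv2.resize(s["pixels"][200:260,185:260,::-1],(396,396),interpolation=2)]))
E
```

```text
170 [0.45986332 0.00480344] 0.03434670064549509
185 [0.46055473 0.00393035] 0.03388600507117655
200 [0.4612686  0.00557512] 0.0344552058447478
215 [0.46135691 0.00733474] 0.03478310869110813
[ 0.44649127 -0.3178342   0.13954706] [-4.02506832e-01 -3.11114606e+00 -1.81940082e-03] [1.03673537 0.60251693 1.05502406]
```

View pics/a1.png

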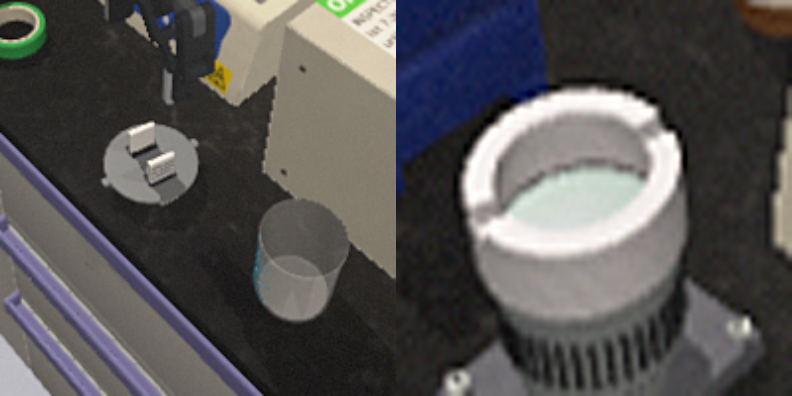

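Call:
{"name": "apply_moves", "arguments": {"plan": [0,0.5,-3,-40,0,0,0.5,-3,-80,0,0,0.5,-3,-105,0,0,0.5,-3,-119,0,0,0.5,-3,-119,0], "newtons": 40}}

```text
time: 3.27
tcp_pos: [0.4484, -0.3209, 0.0215]
tool_rot: [-0.401, -3.114, -0.001]
force: [-0.7, 0.2, -0.2]
finger_gap: 0.0856
gripper_force: 0.0
```

```bash
python3 - <<'E'
from plant import *
from h import *
s=grab_frame("scene");x,y,w,h=192,205,56,45
g=cv2.cvtColor(s["pixels"],cv2.COLOR_RGB2GRAY)[y:y+h,x:x+w]
for lo in(175,185,195,205):
    k,l,stt,_=cv2.connectedComponentsWithStats((g>lo).astype(np.uint8))
    m=np.isin(l,[i for i in range(1,k) if stt[i,4]>40])
    c=np.argwhere(m)[:,::-1]+[x,y]
    P=cv2.convexHull(onz(s,c,.09)[:,:2].astype(np.float32))[:,0]
    q=np.linalg.lstsq(np.c_[2*P,np.ones(len(P))],(P**2).sum(1),rcond=None)[0]
    print(lo,[v[4] for v in stt[1:]],q[:2],np.sqrt(q[2]+q[0]**2+q[1]**2))
st=sense();print(st["tcp_pos"],st["tool_rot"],st["force"])
t=grab_frame("top")
cv2.imwrite("pics/a2.png",np.hstack([cv2.resize(s["pixels"][290:400,270:380,::-1],(396,396),interpolation=2),cv2.resize(t["pixels"][240:320,335:415,::-1],(396,396),interpolation=2)]))
E
```

```text
175 [np.int32(164), np.int32(367)] [0.46113748 0.01372382] 0.04083184620432742
185 [np.int32(158), np.int32(357)] [0.46121575 0.01379437] 0.040762296982002684
195 [np.int32(150), np.int32(339)] [0.4613639 0.0139098] 0.04060615179579772
205 [np.int32(148), np.int32(326)] [0.46146064 0.01398665] 0.04054627156242173
[ 0.44901433 -0.32162711  0.02305913] [4.01418986e-01 3.11557503e+00 1.66329976e-04] [-0.72337808 -0.82948663 -0.53188274]
```

View pics/a2.png

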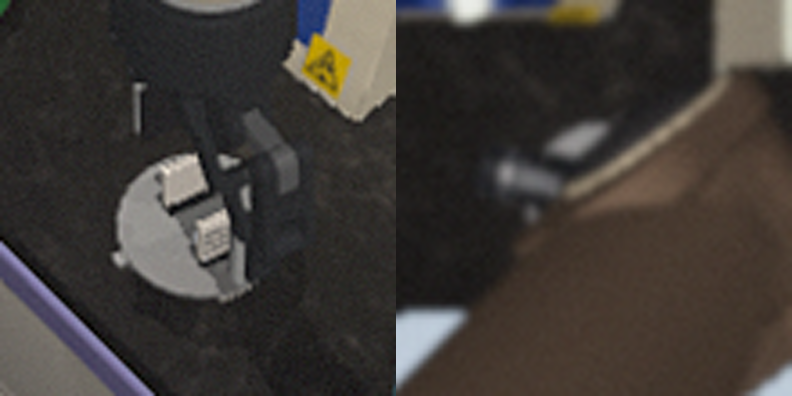

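```bash
python3 - <<'E'
from plant import *
from h import *
st=sense();s=grab_frame("scene");Rm=R.from_rotvec(st["tool_rot"]).as_matrix();print(Rm.round(3),st["tcp_pos"])
for k in(-.057,-.043,0,.043,.057):
  for b in (0.013,0.05):
    print(k,b,((proj(s,st["tcp_pos"]+k*Rm[:,1]-b*Rm[:,2])-[270,290])*3.6).round())
print(((proj(s,[.4475,-.322,.045])-[270,290])*3.6).round())
E
```

```text
[[-0.967  0.254  0.002]
 [ 0.254  0.967 -0.001]
 [-0.002 -0.    -1.   ]] [ 0.44959653 -0.3221737   0.02405339]
-0.057 0.013 [[266. 287.]]
-0.057 0.05 [[270. 238.]]
-0.043 0.013 [[251. 263.]]
-0.043 0.05 [[253. 214.]]
0 0.013 [[205. 194.]]
0 0.05 [[206. 144.]]
0.043 0.013 [[162. 130.]]
0.043 0.05 [[161.  80.]]
0.057 0.013 [[149. 110.]]
0.057 0.05 [[148.  60.]]
[[201. 186.]]
```

Call:
{"name": "apply_moves", "arguments": {"plan": [0.3,-1,0,-1,0,0.6,-1,0,-1,0,1,-1,0,-1,0,1,-1,0,-1,0,1,-1,0,-1,0], "newtons": 40}}

```text
time: 3.83
tcp_pos: [0.4481, -0.3217, 0.0227]
tool_rot: [0.402, 3.114, 0.0]
force: [-8.0, 5.2, 26.6]
finger_gap: 0.0278
gripper_force: 38.7
```

Call:
{"name": "apply_moves", "arguments": {"plan": [1,0,0,0,0,1,0,0,0,0,1,0,0,0,0,1,0,0,0,0,1,0,0,0,0]}}

```text
time: 4.25
tcp_pos: [0.448, -0.3217, 0.0228]
tool_rot: [0.402, 3.114, 0.001]
force: [-2.5, 2.3, 14.3]
finger_gap: 0.0275
gripper_force: 39.4
```

Call:
{"name": "apply_moves", "arguments": {"plan": [1,0,0,0,0,1,0,0,0,0,1,0,0,0,0,1,0,0,0,0,1,0,0,0,0]}}

```text
time: 4.67
tcp_pos: [0.448, -0.3217, 0.0228]
tool_rot: [0.402, 3.114, 0.001]
force: [-1.7, 2.2, 14.8]
finger_gap: 0.0275
gripper_force: 39.4
```

Call:
{"name": "apply_moves", "arguments": {"plan": [1,0,0,3,0,1,0,0,10,0,1,0,0,25,0,1,0,0,45,0,1,0,0,70,0]}}

```text
time: 5.08
tcp_pos: [0.4463, -0.321, 0.0913]
tool_rot: [-0.402, -3.113, -0.001]
force: [1.1, 0.2, -1.3]
finger_gap: 0.0271
gripper_force: 40.4
```

Call:
{"name": "apply_moves", "arguments": {"plan": [1,0,0,30,0,1,0,0,60,0,1,0,0,80,0,1,0,0,80,0,1,0,0,80,0]}}

```text
time: 5.5
tcp_pos: [0.4478, -0.3217, 0.1724]
tool_rot: [0.402, 3.113, -0.001]
force: [-0.5, -0.2, -1.2]
finger_gap: 0.0271
gripper_force: 40.4
```

```bash
python3 - <<'E'
from plant import *
from h import *
s=grab_frame("scene");st=sense();print(st["time"],st["tcp_pos"],st["tool_rot"],st["force"],st["finger_gap"])
p=proj(s,st["tcp_pos"])[0].astype(int);print(p)
x,y=p-60
cv2.imwrite("pics/a3.png",cv2.resize(s["pixels"][y:y+120,x:x+120,::-1],(600,600),interpolation=2));print(x,y)
E
```

```text
5.55 [ 0.4472013  -0.32111654  0.17115488] [4.01667498e-01 3.11565108e+00 6.33747120e-04] [-0.46423505 -0.31329565 -1.16380508] 0.027090432506427856
[326 289]
266 229
```

View pics/a3.png

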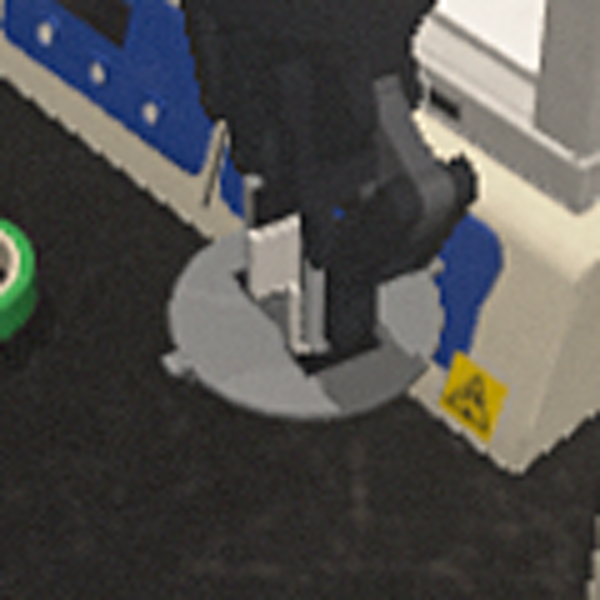

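The cap is held roughly level between the fingers. Nibs are at about (178,364) and (437,268), and the finger seems offset from the post, so I'll measure where the cap is relative to the TCP.

```bash
python3 - <<'E'
from plant import *
from h import *
s=grab_frame("scene");st=sense();print(st["tcp_pos"])
un=lambda p:(np.array(p,float)+.5)/5-.5+[266,229]
z=st["tcp_pos"][2]-.0228+.0175
n=onz(s,un([(178,364),(437,268)]),z);d=n[1]-n[0];print("nibs",n.mean(0),np.linalg.norm(d),np.degrees(np.arctan2(d[1],d[0])))
img=s["pixels"][229:349,266:386].astype(int);g=img.mean(2);sat=img.max(2)-img.min(2)
m=((g>95)&(g<175)&(sat<22)).astype(np.uint8);m[:46]=0
k,l,stt,ce=cv2.connectedComponentsWithStats(m)
i=1+np.argmax(stt[1:,4]);print(stt[i])
c=np.argwhere(l==i)[:,::-1]+[266,229]
# lower-left rim of flange: extreme pixels per direction
h=cv2.convexHull(c.astype(np.int32))[:,0];h=h[(h[:,0]<266+88)]
P=onz(s,h,z+.0)[:,:2]
from scipy.optimize import least_squares
r=least_squares(lambda c:np.hypot(*(P-c).T)-.0412,[.447,-.322],loss="soft_l1",f_scale=.001)
print("flange",r.x,(r.fun*1000).round(1))
print(((h-[266,229])*5).tolist())
E
```

```text
[ 0.44679067 -0.32087751  0.17044535]
nibs [ 0.44923644 -0.32190017  0.16514535] 0.08742741579112824 -16.010087487764004
[  32   46   58   38 1177]
flange [ 0.44756422 -0.32040995] [-0.9 -0.3 -0.6 -0.9 -0.4  4.4  5.2  3.7 -0.5 -0.7 -0.4 -0.6  0.1  0.2
 -5.8  4.8]
[[365, 405], [335, 415], [275, 415], [255, 410], [225, 400], [170, 375], [160, 365], [160, 355], [165, 310], [175, 280], [180, 270], [200, 250], [220, 235], [230, 230], [290, 230], [435, 265]]
```

Call:
{"name": "apply_moves", "arguments": {"plan": [1,1,30,0,0,1,3,70,0,0,1,5,110,0,0.05,1,7,145,0,0.1,1,8,180,0,0.162]}}

```text
time: 6.02
tcp_pos: [0.4542, -0.1395, 0.1699]
tool_rot: [-0.145, -3.136, 0.0]
force: [0.6, -0.1, -1.3]
finger_gap: 0.0276
gripper_force: 40.3
```

Call:
{"name": "apply_moves", "arguments": {"plan": [1,2,40,0,0,1,4,80,0,0,1,5,120,0,0,1,5,145,0,0,1,5,155,0,0]}}

```text
time: 6.43
tcp_pos: [0.4591, 0.0178, 0.1699]
tool_rot: [-0.14, -3.136, -0.0]
force: [-0.3, -1.4, -1.6]
finger_gap: 0.0272
gripper_force: 40.3
```

Call:
{"name": "apply_moves", "arguments": {"plan": [1,0,0,-10,0,1,0,0,-20,0,1,0,0,-25,0,1,0,0,-25,0,1,0,0,-25,0]}}

```text
time: 6.85
tcp_pos: [0.4598, 0.0118, 0.1456]
tool_rot: [-0.153, -3.136, 0.002]
force: [0.3, -0.2, -0.2]
finger_gap: 0.0273
gripper_force: 40.4
```

```bash
python3 - <<'E'
from plant import *
from h import *
s=grab_frame("scene");st=sense();print(st["time"],st["tcp_pos"],st["tool_rot"],st["force"],st["finger_gap"])
p=proj(s,st["tcp_pos"])[0].astype(int);x,y=p-[60,50];print(x,y)
cv2.imwrite("pics/a4.png",cv2.resize(s["pixels"][y:y+120,x:x+120,::-1],(600,600),interpolation=2))
E
```

```text
6.9 [0.46020692 0.01212989 0.14604063] [-1.52466342e-01 -3.13726906e+00  9.60103549e-04] [-0.23255955 -0.49125137 -1.5187032 ] 0.026769518898252402
153 153
```

View pics/a4.png

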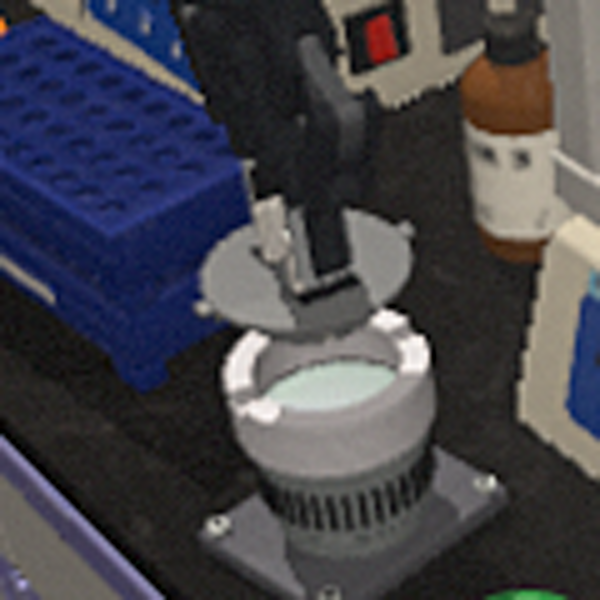

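The cap hovers above the barrel, with nibs at (203,309) and (408,230). I'll measure its centre and angle in this same camera.

```bash
python3 - <<'E'
from plant import *
from h import *
from scipy.optimize import least_squares
s=grab_frame("scene");st=sense();print(st["tcp_pos"])
un=lambda p:(np.array(p,float)+.5)/5-.5+[153,153]
z=.1458-.0228+.0175
n=onz(s,un([(203,309),(408,230)]),z);d=n[1]-n[0];print("nibs",n.mean(0),np.linalg.norm(d),np.degrees(np.arctan2(d[1],d[0])))
e=un([(202,285),(203,262),(215,240),(240,220),(225,308),(255,325),(290,336),(413,258),(408,275),(395,297),(375,318),(335,335)])
P=onz(s,e,z)[:,:2]
r=least_squares(lambda c:np.hypot(*(P-c[:2]).T)-c[2],[.46,.013,.041],loss="soft_l1",f_scale=.001)
print("flange",r.x,(r.fun*1000).round(1))
E
```

```text
[0.46042965 0.01241778 0.14631473]
nibs [0.45941781 0.01062936 0.1405    ] 0.0883443510680401 -5.961634987682627
flange [0.46103956 0.0124868  0.04242196] [-1.2 -0.5  1.3  2.9 -3.3 -1.2  3.4 -2.  -2.   0.1  4.1  6.1]
```

Call:
{"name": "apply_moves", "arguments": {"plan": [1,0.5,1.5,-10,0,1,0.5,1.5,-20,0,1,0.5,1.5,-27,0,1,0.5,1.5,-30,0,1,0.5,1.5,-30,0]}}

```text
time: 7.37
tcp_pos: [0.46, 0.0148, 0.1152]
tool_rot: [-0.149, -3.136, 0.001]
force: [0.2, -1.1, -0.9]
finger_gap: 0.0274
gripper_force: 40.3
```

Call:
{"name": "apply_moves", "arguments": {"plan": [1,0,0,-2,0,1,0,0,-3,0,1,0,0,-4,0,1,0,0,-5,0,1,0,0,-5,0]}}

```text
time: 7.78
tcp_pos: [0.4609, 0.015, 0.1113]
tool_rot: [0.149, 3.138, 0.0]
force: [0.6, 0.1, -0.4]
finger_gap: 0.0272
gripper_force: 40.3
```

Call:
{"name": "apply_moves", "arguments": {"plan": [1,0,0,-1,0,1,0,0,-1.5,0,1,0,0,-2,0,1,0,0,-2.5,0,1,0,0,-2.5,0]}}

```text
time: 8.2
tcp_pos: [0.461, 0.015, 0.1088]
tool_rot: [0.149, 3.138, 0.0]
force: [0.4, 0.7, -1.2]
finger_gap: 0.0274
gripper_force: 40.4
```

Call:
{"name": "apply_moves", "arguments": {"plan": [1,0,0,-0.5,0,1,0,0,-1,0,1,0,0,-1.5,0,1,0,0,-2,0,1,0,0,-2,0]}}

```text
time: 8.62
tcp_pos: [0.461, 0.015, 0.1068]
tool_rot: [0.149, 3.138, 0.0]
force: [0.1, 0.7, -0.5]
finger_gap: 0.0273
gripper_force: 40.4
```

Call:
{"name": "apply_moves", "arguments": {"plan": [1,0,0,-0.5,0,1,0,0,-1,0,1,0,0,-1.5,0,1,0,0,-2,0,1,0,0,-2,0]}}

```text
time: 9.03
tcp_pos: [0.461, 0.015, 0.1048]
tool_rot: [0.149, 3.138, 0.0]
force: [1.0, 0.8, -0.2]
finger_gap: 0.0273
gripper_force: 40.5
```

Call:
{"name": "apply_moves", "arguments": {"plan": [1,0,0,-0.5,0,1,0,0,-1,0,1,0,0,-1.5,0,1,0,0,-2,0,1,0,0,-2,0]}}

```text
time: 9.45
tcp_pos: [0.461, 0.015, 0.1028]
tool_rot: [0.149, 3.138, 0.0]
force: [2.1, 0.2, 1.3]
finger_gap: 0.0275
gripper_force: 40.5
```

Call:
{"name": "apply_moves", "arguments": {"plan": [1,0,0,-0.3,0,1,0,0,-0.6,0,1,0,0,-1,0,1,0,0,-1.5,0,1,0,0,-1.5,0]}}

```text
time: 9.87
tcp_pos: [0.461, 0.015, 0.1013]
tool_rot: [0.149, 3.138, 0.0]
force: [3.4, 0.1, -0.5]
finger_gap: 0.027
gripper_force: 40.6
```

Call:
{"name": "apply_moves", "arguments": {"plan": [1,0.5,0,0,0,1,1,0,0,0,1,1,0,-0.3,0,1,1,0,-0.6,0,1,1,0,-0.6,0]}}

```text
time: 10.28
tcp_pos: [0.4613, 0.0149, 0.1004]
tool_rot: [-0.149, -3.137, 0.0]
force: [0.0, 0.1, -0.1]
finger_gap: 0.0271
gripper_force: 40.4
```

Call:
{"name": "apply_moves", "arguments": {"plan": [1,0,0,-0.3,0,1,0,0,-0.6,0,1,0,0,-0.9,0,1,0,0,-0.9,0,1,0,0,-0.9,0]}}

```text
time: 10.7
tcp_pos: [0.4617, 0.0149, 0.0997]
tool_rot: [-0.149, -3.138, 0.0]
force: [-0.0, -1.0, -1.7]
finger_gap: 0.0274
gripper_force: 40.4
```

Call:
{"name": "apply_moves", "arguments": {"plan": [1,0,0,-0.3,0,1,0,0,-0.6,0,1,0,0,-0.9,0,1,0,0,-1.2,0,1,0,0,-1.2,0]}}

```text
time: 11.12
tcp_pos: [0.4618, 0.015, 0.0985]
tool_rot: [-0.149, -3.138, 0.0]
force: [-0.7, -0.6, 0.0]
finger_gap: 0.0271
gripper_force: 40.4
```

Call:
{"name": "apply_moves", "arguments": {"plan": [1,0,0,-0.3,0,1,0,0,-0.6,0,1,0,0,-0.9,0,1,0,0,-0.9,0,1,0,0,-0.9,0]}}

```text
time: 11.53
tcp_pos: [0.4618, 0.015, 0.0977]
tool_rot: [-0.149, -3.138, -0.0]
force: [-0.5, -0.7, -2.0]
finger_gap: 0.0275
gripper_force: 40.4
```

Call:
{"name": "apply_moves", "arguments": {"plan": [1,0,0,-0.3,0,1,0,0,-0.5,0,1,0,0,-0.7,0,1,0,0,-0.7,0,1,0,0,-0.7,0]}}

```text
time: 11.95
tcp_pos: [0.4618, 0.015, 0.097]
tool_rot: [-0.149, -3.138, -0.0]
force: [-0.4, -0.7, -1.0]
finger_gap: 0.0273
gripper_force: 40.4
```

Call:
{"name": "apply_moves", "arguments": {"plan": [1,0,0,-0.2,0,1,0,0,-0.4,0,1,0,0,-0.4,0,1,0,0,-0.4,0,1,0,0,-0.4,0]}}

```text
time: 12.37
tcp_pos: [0.4619, 0.015, 0.0969]
tool_rot: [0.149, 3.138, 0.0]
force: [-1.8, 0.7, 5.6]
finger_gap: 0.0272
gripper_force: 41.7
```

Contact (5.6 N) came at 0.0969, where I predicted home to be. I'll check the gap by eye.

```bash
python3 - <<'E'
from plant import *
from h import *
s=grab_frame("scene");st=sense();print(st["tcp_pos"],st["force"],st["ft_torque"])
cv2.imwrite("pics/a5.png",cv2.resize(s["pixels"][190:270,175:265,::-1],(675,600),interpolation=2))
E
```

```text
[0.46183628 0.01498047 0.09687947] [-1.50604435 -0.08441644  4.69896232] [-0.03305346  0.3937373  -0.00773944]
```

View pics/a5.png

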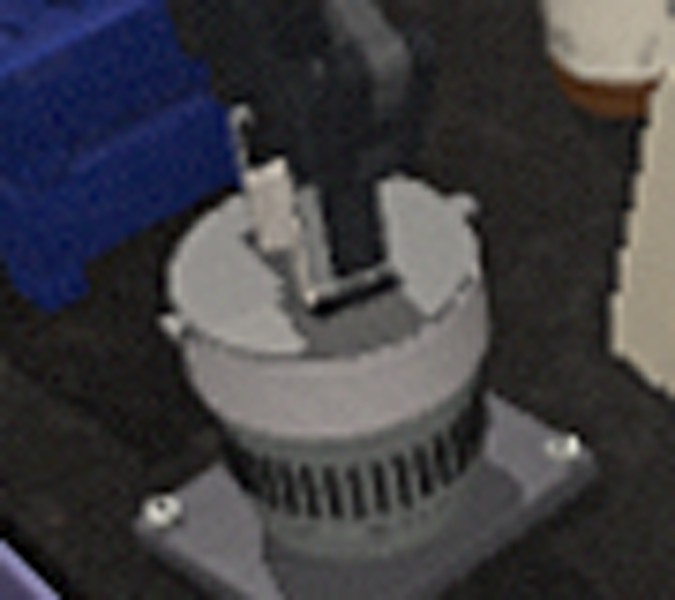

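The flange sits flush on the collar with the nibs aligned at (170,325) and (465,205). The cap is home. Next I'll ease the grip, then open in steps.

Call:
{"name": "apply_moves", "arguments": {"plan": [1,0,0,0,0,1,0,0,-0.1,0,1,0,0,-0.1,0,1,0,0,-0.1,0,1,0,0,-0.1,0], "newtons": 20}}

```text
time: 12.83
tcp_pos: [0.4618, 0.015, 0.0969]
tool_rot: [0.149, 3.138, 0.001]
force: [-2.1, 0.2, 7.1]
finger_gap: 0.0269
gripper_force: 42.0
```

Call:
{"name": "apply_moves", "arguments": {"plan": [0.62,0,0,0,0,0.6,0,0,-0.3,0,0.58,0,0,-0.5,0,0.56,0,0,-0.7,0,0.54,0,0,-0.8,0]}}

```text
time: 13.25
tcp_pos: [0.4618, 0.015, 0.0956]
tool_rot: [-0.149, -3.138, 0.0]
force: [-0.1, 0.4, -1.6]
finger_gap: 0.0393
gripper_force: 5.1
```

Call:
{"name": "apply_moves", "arguments": {"plan": [0.5,0,0,0,0,0.45,0,0,0,0,0.4,0,0,0,0,0.3,0,0,1,0,0.2,0,0,1,0]}}

```text
time: 13.67
tcp_pos: [0.4619, 0.015, 0.0969]
tool_rot: [0.149, 3.138, 0.0]
force: [0.1, -0.0, -0.5]
finger_gap: 0.0683
gripper_force: 0.0
```

Call:
{"name": "apply_moves", "arguments": {"plan": [0.1,0,0,0,0,0,0,0,0,0,0,0,0,0,0,0,0,0,5,0,0,0,0,15,0]}}

```text
time: 14.08
tcp_pos: [0.4611, 0.0148, 0.1115]
tool_rot: [-0.149, -3.136, 0.001]
force: [0.1, 0.1, -0.8]
finger_gap: 0.0854
gripper_force: 0.0
```

Call:
{"name": "apply_moves", "arguments": {"plan": [0,0,0,30,0,0,0,0,60,0,0,0,0,95,0,0,0,0,130,0,0,0,0,150,0]}}

```text
time: 14.5
tcp_pos: [0.4628, 0.0144, 0.2662]
tool_rot: [0.15, 3.133, 0.002]
force: [0.3, 0.4, -0.1]
finger_gap: 0.0853
gripper_force: 0.0
```

Call:
{"name": "apply_moves", "arguments": {"plan": [0,0,40,0,0,0,0,80,0,0,0,0,120,0,0,0,0,140,0,0,0,0,140,0,0]}}

```text
time: 14.92
tcp_pos: [0.4611, 0.1603, 0.2624]
tool_rot: [0.138, 3.138, 0.002]
force: [0.3, 0.5, 0.2]
finger_gap: 0.0853
gripper_force: 0.0
```

```bash
python3 - <<'E'
from plant import *
from h import *
s=grab_frame("scene");st=sense();print(st["time"],st["tcp_pos"],st["force"])
cv2.imwrite("pics/a6.png",cv2.resize(s["pixels"][190:270,175:265,::-1],(675,600),interpolation=2))
E
```

```text
14.9667 [0.46141616 0.1572153  0.26232928] [ 0.73009549 -0.941114    0.10392053]
```

View pics/a6.png

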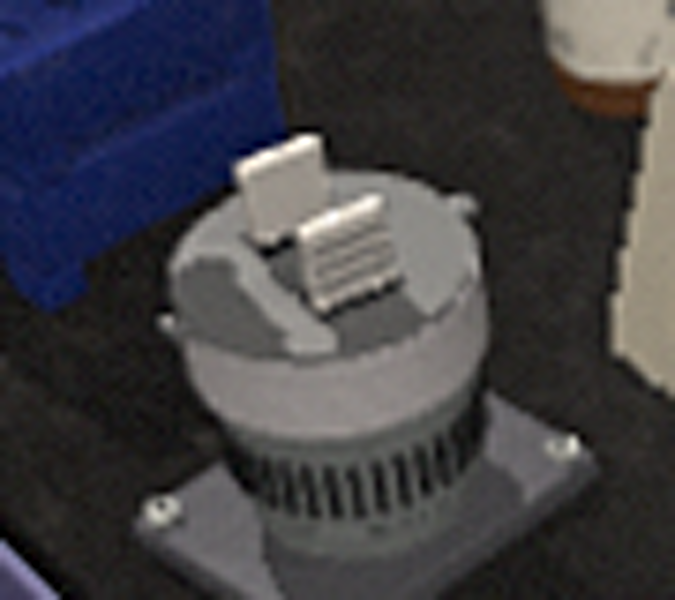

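The cap is flush and level, with its posts at (280,155) and (342,215). I'll check their spacing (about 35 mm when free, 25 mm when pinched), then hand in.

```bash
python3 - <<'E'
from plant import *
from h import *
s=grab_frame("scene")
p=onz(s,(np.array([(280,155),(342,215)])+.5)/7.5-.5+[175,190],.119)
d=np.linalg.norm(p[0]-p[1]);print(d,p.mean(0))
if d>.031: print(close_job())
E
```

```text
0.03392104978906909 [0.4613529 0.0130373 0.119    ]
the job is handed in; nothing more can be done
None
```

The cap is home in the barrel with its keys in the notches, and I handed the job in at about 15 s. The last picture shows it flush, centred and level, and the posts measured about 34 mm apart, which matches the tabs being sprung out. The tape, beaker and bottle were not touched, but I have no verdict back from the judging.

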